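# Slide the chai saucepan over to the simmer ring

## Robot

A 6-joint arm with a two-finger parallel gripper is mounted at the origin on the work surface. World frame = base frame: x ahead of the robot, y to its left, z up, the work surface at z = 0. Lengths are in m, angles in degrees, forces in N, time in s.
With the tool pointing down it reaches from about 0.375 to 0.9 m from the base axis. Payload 3.1 kg.
Tool frame: the origin (TCP) lies at the centre of the arm's flange, where the gripper is bolted on; the fingertips stand 182 mm ahead of it and the grasp point (between the pads) lies 164 mm ahead of it; x points along the fingers, z is the direction in which the jaws open and shut, and the axes are right-handed (so a half turn about x gives the same grasp; the last joint's range is limited). The gripper opens to 87 mm and grips with 3 to 60 N. Pads are 19 mm wide; open, the fingers measure 117 mm over their backs; the gripper's body (75 mm by 190 mm) begins 51 mm behind the grasp point.
Start: joints at [59.101, 30.224, 82.088, -0, 67.689, -10.227], TCP at [0.221, 0.585, 0.405] pointing down, gripper open.
Joint ranges: [-176.69, 176.69], [-43.24, 126.21], [12.49, 139.97], [-82, 262], [0, 151.66], [-163.58, 163.58]. Speed limits (degrees/s): [159.86, 159.86, 180, 180, 180, 180].

## Interface

Orientations are given as a 3x3 rotation matrix whose columns are the frame's x, y, z axes.
In Python, from rig import bot gives the robot as it stands.
- The arm moves only by the shell command python3 -m crank 'ROWS' [OPENING]. ROWS is JSON, a list of rows, each an object with "offset": the shift along the tool's x, y, z in m, a list of three; "spin": the turn about the tool's x in rad. A call has 1 to 12 rows; each row shifts and turns the commanded pose from where the row before left it, along the tool's axes as they then stand; what a row does not reach is not made up. A row lasts 1/10 s, in which the tool goes at most 50 mm and 8.59 degrees, less where a joint would pass 70% of its speed; a pose out of reach is approached as far as the arm can. A call is refused whole if a number of a shift passes 0.05 or a number of a turn 0.15, either way. A call with a gripper value outside its range is refused whole. OPENING is the finger opening in m, from 0 to 0.087, set as the call begins (- or left out, the last holds). The fingers move at their own pace and stop on an object; the grip force is fixed at half the most. Time passes only in rows, so rows that do not move let the fingers close. It gives the time, the measured TCP pose, the force and the opening at its end, in the units of the state.
- bot.read_state(): the state, without advancing time (a new reading comes with each control period).
- bot.capture(name): name is "scene" or "top" or "wrist"; returns a dict with "pixels" (420x560x3 uint8, blue, green, red), "depth" (420x560 float32, m along the optical axis (not along the pixel's ray), 0 where there is no reading), "K" (3x3 intrinsics, pixels), "world_to_cam" (4x4, takes a point from world to camera coordinates). Camera axes: x right, y up, looking along -z (the intrinsics and any distortion apply to the point x, -y, -z); pixel columns grow to the right and rows downward; lengths in m; the calibration is good to about 2 mm. A picture is of the moment at which its call begins.
- bot.hand_in(): hands the job in, once; it reports no verdict.
Trained networks look in a picture, given as the dict that the camera call returned (one of the last four; its "shot" number tells which), for a name from the list of things; names that differ only in an ending like _2 or _b are one class to them, and where a whole thing is asked for, a point or a joint stands for the part that bears it (a point fixed in the world has none). Each returns a list of dicts, best first, with "p" (0 to 1); they miss things now and then, are a little off and sometimes report something else, mostly with a low value. They report only what shows in the picture. A call takes as long as a camera call.
- bot.regions_of(label, picture): "region" (420x560 bool, what is visible of it) and "extent" ([centre column, centre row, width, height] in pixels, round what is visible of it).
The state is a dict: "time_s": time; "joint_positions": joint angles; "qvel": joint speeds; "tau": joint torques, N m; "position": TCP position; "tcp_rot": TCP orientation; "force": force on the tool from outside, world axes, zero at the start; "moment": the same for the moment, N m; "opening": opening from 0.0 (shut) to 1.0 (fully open).
Only numpy, scipy, OpenCV 4.12 (cv2) and the standard library are available. Lean on these libraries where they do the work, as an engineer would, in place of code of your own. Each camera call takes 0.05 s, during which the arm holds its last target.

## Task

Slide the tall chai saucepan sideways across the flat glass hob from its plain ring to the simmer ring (the empty marking with two circles and a centre dot), so that it stands centred on it. Keep it flat on the glass all the way, without lifting or tipping it, then let go. The shallow tawa in the far row is not the pan to move.

Things in the scene. Friction and masses are not known exactly. Their poses are not given: they have to be found in the camera images.
- saucepan: Loose open steel saucepan, 0.5-0.8 kg, 140 mm across, 85 mm high, wall 4 mm. Origin: centre of its underside, on the glass (12 mm above the work surface); z up. One straight level black handle runs along its own -x, 70 to 190 mm from its axis, turned up to 50 degrees either way from pointing at the robot.
- handle_grip (a point): A point on the centre line of the saucepan's handle, 130 mm from the pan's axis along its own -x and 65 mm above its underside. The handle is a bar 16 mm wide and 16 mm high, open on both sides and below; it can be gripped across from above here. Axes as the pan's: the bar runs along x, its width along y.
- simmer_ring: The goal marking, pale thin lines flat on the black glass: two concentric circles, 170 and 90 mm across, and a 16 mm dot. In the hob's near row, some 260 mm to the left or right of the saucepan, free glass between. Origin: its centre, on the glass, 12 mm above the work surface. The pan's own ring is a single 170 mm circle; the 220 mm circles of the far row are not the goal.

How it is judged (in metres and radians):
At the end, for the whole second after the job is handed in: The saucepan stands upright and still on the glass, its centre within 15 mm of the simmer ring's centre (the whole pan inside the outer circle), whichever way its handle points (horizontal distance between saucepan and simmer_ring below 0.015 m and height (world z) of saucepan between 0.008 and 0.016 m and angle between saucepan's own z axis and vertical below 0.06 rad and linear speed of saucepan below 0.02 m/s); the robot touches nothing.
It fails at once if the saucepan is lifted: its underside's centre rises more than 8 mm off the glass (height (world z) of saucepan above 0.02 m).
It fails at once if the saucepan is tipped by more than 10 degrees (angle between saucepan's own z axis and vertical above 0.175 rad).
It also fails if it takes over 32 s, if anything falls off the work surface, if the arm or the gripper's body presses on something with over 40 N, if the wrist force passes 120 N, or if a joint passes its speed limit or range.

## Working session

There is one attempt and no reset: what is moved stays moved. The work goes in short steps, Python scripts to look and compute and a shell command to move; the robot and the scene stay as the last step left them, time stands still between calls to the robot, and variables do not carry over. Pictures are saved under pics/ and viewed, and the job is handed in when it is done.

```bash
mkdir -p pics; cat > h.py <<'E'
import numpy as np,cv2
from rig import bot
def pts(c,mask=None):
    d=c["depth"]; K=c["K"]; v,u=np.nonzero((d>0)&(mask if mask is not None else True))
    z=d[v,u]; p=np.stack([(u-K[0,2])/K[0,0]*z,-(v-K[1,2])/K[1,1]*z,-z,np.ones_like(z)])
    return (np.linalg.inv(c["world_to_cam"])@p)[:3].T,u,v
E
python3 - <<'E'
from h import *
s=bot.read_state();print(s["time_s"],s["position"],np.round(s["tcp_rot"],3),s["opening"])
for n in("top","scene"):
    c=bot.capture(n);cv2.imwrite(f"pics/{n}0.png",c["pixels"])
    for l in("saucepan","handle_grip","simmer_ring"):
        for r in bot.regions_of(l,c)[:3]:
            P,u,v=pts(c,r["region"]); print(n,l,round(r["p"],2),np.round(r["extent"]),np.round(np.median(P,0),3),np.round(P.min(0),3),np.round(P.max(0),3))
E
```

```text
0.0 [0.22042322 0.58445887 0.40377798] [[-0.001 -0.936  0.353]
 [-0.002  0.353  0.936]
 [-1.     0.    -0.002]] 0.998918195701729
top saucepan 0.69 [328. 229.  92. 152.] [ 0.563 -0.075  0.018] [ 0.379 -0.144 -0.003] [0.636 0.005 0.101]
top handle_grip 0.94 [328. 227.  90. 145.] [ 0.564 -0.075  0.018] [ 0.392 -0.166 -0.002] [0.646 0.003 0.101]
top simmer_ring 0.84 [189. 214.  91.  93.] [0.548 0.179 0.012] [0.464 0.096 0.007] [0.633 0.265 0.017]
scene saucepan 0.86 [251. 257. 117. 147.] [ 0.555 -0.06   0.053] [ 0.327 -0.147 -0.002] [0.636 0.066 0.1  ]
scene handle_grip 0.96 [250. 256. 115. 142.] [ 0.556 -0.06   0.054] [ 0.392 -0.147  0.013] [0.636 0.015 0.1  ]
```

View pics/top0.png

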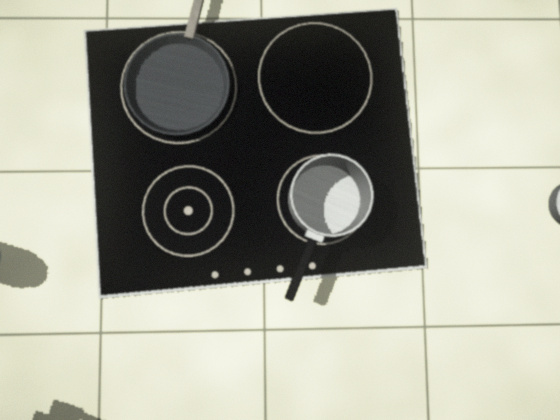

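View pics/scene0.png

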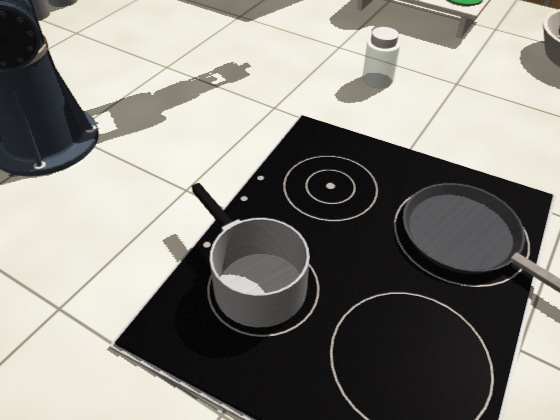

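```bash
cat > m.py <<'E'
from h import *
c=bot.capture("top")
def fit(p):
    A=np.c_[2*p,np.ones(len(p))];s=np.linalg.lstsq(A,(p**2).sum(1),rcond=None)[0];return s[:2],np.sqrt(s[2]+s[:2]@s[:2])
P,u,v=pts(c)
rim=P[(P[:,2]>.09)&(P[:,2]<.105)&(P[:,0]>.4)&(P[:,0]<.68)&(abs(P[:,1])<.4)]
cc,r=fit(rim[:,:2])
k=abs(np.linalg.norm(rim[:,:2]-cc,axis=1)-r)<.012;cc,r=fit(rim[k][:,:2]);print("rim",len(rim),k.sum(),cc,r,rim[:,2].mean())
d=np.linalg.norm(P[:,:2]-cc,axis=1)
h=P[(P[:,2]>.06)&(P[:,2]<.095)&(d>.085)&(d<.19)]
m=np.median(h,0);hm=h[:,:2].mean(0);w=np.linalg.svd(h[:,:2]-hm,full_matrices=False)[2][0]; w=w*np.sign(w@(hm-cc))
print("handle",len(h),hm,h[:,2].mean(),"dir",w,np.degrees(np.arctan2(w[1],w[0])),"from centre",np.degrees(np.arctan2(*(hm-cc)[::-1])))
f=(hm-cc)/np.linalg.norm(hm-cc);print("grip",cc+.13*f)
for rr in bot.regions_of("simmer_ring",c)[:1]:
    M=rr["region"]; Q,uu,vv=pts(c,M); g=c["pixels"].min(2)[vv,uu]>110
    q=Q[g];ce=np.median(Q[:,:2],0)
    for _ in range(3):
        rad=np.linalg.norm(q[:,:2]-ce,axis=1);o=(rad>.075)&(rad<.095);ce,R=fit(q[o][:,:2]);print("ring",o.sum(),ce,R,"dot",q[rad<.015].mean(0))
E
python3 m.py
```

```text
rim 726 726 [ 0.56600078 -0.07459116] 0.06758619559847805 0.095805579793326
handle 624 [ 0.44009339 -0.02051545] 0.08376172662017513 dir [-0.91986681  0.39223087] 156.90661775974982 from centre 156.75705495989098
grip [ 0.4465516  -0.02328917]
ring 449 [0.54992262 0.17965982] 0.08315921285439451 dot [0.55005737 0.17932564 0.01348139]
ring 449 [0.54992262 0.17965982] 0.08315921285439451 dot [0.55005737 0.17932564 0.01348139]
ring 449 [0.54992262 0.17965982] 0.08315921285439451 dot [0.55005737 0.17932564 0.01348139]
```

Top view: the pan's rim is centred near (330,195), its handle points down-left to (290,298), and the simmer ring with its dot is at (188,210). Its depth fits agree with the given sizes. The pan is at (0.566, -0.075), the handle points at 157°, the grip point is (0.4466, -0.0233, 0.077), and the ring is at (0.550, 0.1795). I'll move to above the handle.

```bash
python3 -m crank '[{"offset":[0,0,0],"spin":0.043},{"offset":[0,-0.0224,-0.0235],"spin":0},{"offset":[0,-0.0224,-0.0235],"spin":0},{"offset":[0,-0.0224,-0.0235],"spin":0},{"offset":[0,-0.0224,-0.0235],"spin":0},{"offset":[0,-0.0224,-0.0235],"spin":0},{"offset":[0,-0.0224,-0.0235],"spin":0},{"offset":[0,-0.0224,-0.0235],"spin":0},{"offset":[0,-0.0224,-0.0235],"spin":0},{"offset":[0,-0.0224,-0.0235],"spin":0},{"offset":[0,-0.0224,-0.0235],"spin":0}]' 0.087
python3 -m crank '[{"offset":[0,-0.0224,-0.0235],"spin":0},{"offset":[0,-0.0224,-0.0235],"spin":0},{"offset":[0,-0.0224,-0.0235],"spin":0},{"offset":[0,-0.0224,-0.0235],"spin":0},{"offset":[0,-0.0224,-0.0235],"spin":0},{"offset":[0,-0.0224,-0.0235],"spin":0},{"offset":[0,-0.0224,-0.0235],"spin":0},{"offset":[0,-0.0224,-0.0235],"spin":0},{"offset":[0,-0.0224,-0.0235],"spin":0},{"offset":[0,-0.0224,-0.0235],"spin":0},{"offset":[0,0,0],"spin":0},{"offset":[0,0,0],"spin":0}]'
cat > e.py <<'E'
import sys
from h import *
s=bot.read_state();R=np.array(s["tcp_rot"]);p=np.array(s["position"])
t=np.array([float(a) for a in sys.argv[1:4]])
g=p+.164*R[:,0]
print(s["time_s"],"grasp",g.round(4),"z ang",np.degrees(np.arctan2(R[1,2],R[0,2])),"to go (tool)",(R.T@(t-g)).round(4),"F",np.round(s["force"],1),s["opening"],"\n",R.round(3))
E
python3 e.py 0.4466 -0.0233 0.077
python3 - <<'E'
from h import *
c=bot.capture("wrist");cv2.imwrite("pics/w1.png",c["pixels"])
E
```

```text
time_s: 1.6
position: [0.3346, 0.2795, 0.405]
tcp_rot: [[0.001, -0.92, 0.393], [0.0, 0.393, 0.92], [-1.0, -0.001, 0.001]]
force: [0.7, 1.0, 0.2]
opening: 1.002
time_s: 2.8
position: [0.4479, -0.0239, 0.4047]
tcp_rot: [[-0.0, -0.919, 0.395], [0.001, 0.395, 0.919], [-1.0, 0.001, 0.0]]
force: [-0.4, -0.0, 0.3]
opening: 1.001
2.8 grasp [ 0.4478 -0.0238  0.2407] z ang 66.75570860859395 to go (tool) [ 1.637e-01  1.200e-03 -1.000e-04] F [-0.4 -0.   0.3] 1.0012772225387194 
 [[-0.    -0.919  0.395]
 [ 0.001  0.395  0.919]
 [-1.     0.001  0.   ]]
```

View pics/w1.png

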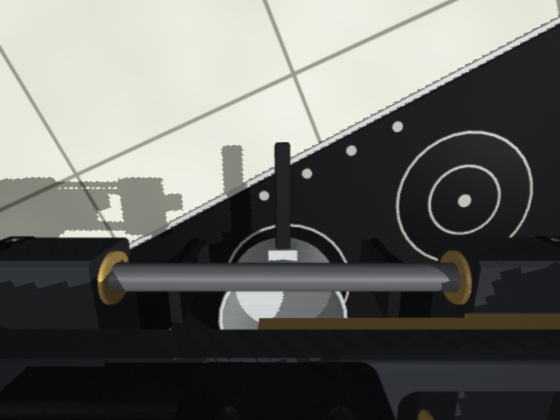

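Wrist view: the handle stands upright at column 283, midway between the fingers and square to the jaws. I'll go down, then close.

```bash
python3 -m crank '[{"offset":[0.016,0.0012,0],"spin":0},{"offset":[0.016,0,0],"spin":0},{"offset":[0.016,0,0],"spin":0},{"offset":[0.016,0,0],"spin":0},{"offset":[0.016,0,0],"spin":0},{"offset":[0.016,0,0],"spin":0},{"offset":[0.016,0,0],"spin":0},{"offset":[0.016,0,0],"spin":0},{"offset":[0.016,0,0],"spin":0},{"offset":[0.012,0,0],"spin":0},{"offset":[0.008,0,0],"spin":0},{"offset":[0,0,0],"spin":0}]'
python3 e.py 0.4466 -0.0233 0.077
python3 -m crank '[{"offset":[0,0,0],"spin":0},{"offset":[0,0,0],"spin":0},{"offset":[0,0,0],"spin":0},{"offset":[0,0,0],"spin":0},{"offset":[0,0,0],"spin":0},{"offset":[0,0,0],"spin":0},{"offset":[0,0,0],"spin":0},{"offset":[0,0,0],"spin":0}]' 0.0
python3 e.py 0.4466 -0.0233 0.077; python3 m.py
python3 - <<'E'
from h import *
c=bot.capture("scene");cv2.imwrite("pics/s2.png",c["pixels"])
E
```

```text
time_s: 4.05
position: [0.4463, -0.022, 0.2402]
tcp_rot: [[-0.002, -0.92, 0.392], [0.001, 0.392, 0.92], [-1.0, 0.002, -0.0]]
force: [-0.0, -0.2, -0.2]
opening: 0.996
4.05 grasp [ 0.4459 -0.0219  0.0762] z ang 66.94121776726726 to go (tool) [-0.0008 -0.0012 -0.001 ] F [-0.  -0.2 -0.2] 0.9961763642081627 
 [[-0.002 -0.92   0.392]
 [ 0.001  0.392  0.92 ]
 [-1.     0.002 -0.   ]]
time_s: 4.85
position: [0.4468, -0.023, 0.2407]
tcp_rot: [[-0.0, -0.92, 0.393], [-0.0, 0.393, 0.92], [-1.0, 0.0, -0.0]]
force: [0.5, 1.0, 0.1]
opening: 0.355
4.85 grasp [ 0.4468 -0.023   0.0767] z ang 66.85827365772009 to go (tool) [-0.0003  0.0001 -0.0003] F [0.5 1.  0.1] 0.3548420991611706 
 [[-0.    -0.92   0.393]
 [-0.     0.393  0.92 ]
 [-1.     0.    -0.   ]]
rim 728 728 [ 0.56609129 -0.07460727] 0.06754671203929871 0.09570826105769532
  return _methods._mean(a, axis=axis, dtype=dtype,
  ret = um.true_divide(
m.py:11: RuntimeWarning: Mean of empty slice.
  m=np.median(h,0);hm=h[:,:2].mean(0);w=np.linalg.svd(h[:,:2]-hm,full_matrices=False)[2][0]; w=w*np.sign(w@(hm-cc))
Traceback (most recent call last):
  File "m.py", line 11, in <module>
    m=np.median(h,0);hm=h[:,:2].mean(0);w=np.linalg.svd(h[:,:2]-hm,full_matrices=False)[2][0]; w=w*np.sign(w@(hm-cc))
                                          ~~~~~~~~~~~~~~~~~~~~~~~~~~~~~~~~~~~~~~~~~~~~~~~~^^^
IndexError: index 0 is out of bounds for axis 0 with size 0
```

View pics/s2.png

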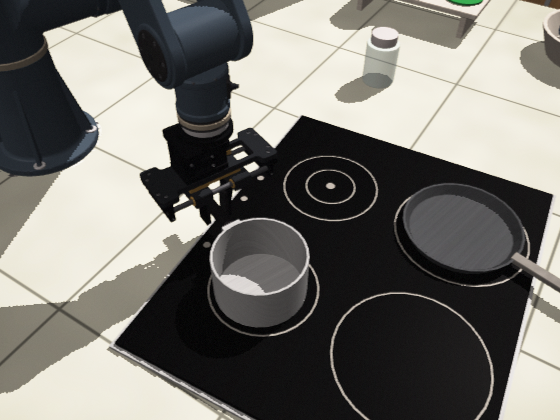

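The fingers are at 31 mm and still closing around the handle, and the pan hasn't moved. I'll wait for them to close fully.

```bash
python3 -m crank '[{"offset":[0,0,0],"spin":0},{"offset":[0,0,0],"spin":0},{"offset":[0,0,0],"spin":0},{"offset":[0,0,0],"spin":0},{"offset":[0,0,0],"spin":0}]'
python3 e.py 0.4306 0.2307 0.077
```

```text
time_s: 5.45
position: [0.4467, -0.0231, 0.2407]
tcp_rot: [[-0.0, -0.919, 0.393], [0.0, 0.393, 0.919], [-1.0, 0.0, -0.0]]
force: [-0.8, -2.4, 0.5]
opening: 0.179
5.45 grasp [ 0.4467 -0.0231  0.0767] z ang 66.84994653234702 to go (tool) [-0.0003  0.1145  0.227 ] F [-0.8 -2.4  0.5] 0.17884824730224724 
 [[-0.    -0.919  0.393]
 [ 0.     0.393  0.919]
 [-1.     0.    -0.   ]]
```

It grips at 15.6 mm, which matches the 16 mm bar. Starting the slide slowly.

```bash
python3 -m crank '[{"offset":[0,0.001,0.002],"spin":0},{"offset":[0,0.002,0.004],"spin":0},{"offset":[0,0.003,0.006],"spin":0},{"offset":[0,0.003,0.006],"spin":0},{"offset":[0,0.003,0.006],"spin":0},{"offset":[0,0.003,0.006],"spin":0},{"offset":[0,0.003,0.006],"spin":0},{"offset":[0,0.003,0.006],"spin":0},{"offset":[0,0.003,0.006],"spin":0},{"offset":[0,0.003,0.006],"spin":0},{"offset":[0,0.002,0.004],"spin":0},{"offset":[0,0.001,0.002],"spin":0}]'
python3 e.py 0.4306 0.2307 0.077; python3 m.py 2>/dev/null
```

```text
time_s: 6.65
position: [0.4426, 0.0445, 0.2407]
tcp_rot: [[-0.0, -0.92, 0.392], [0.0, 0.392, 0.92], [-1.0, 0.0, -0.0]]
force: [-0.4, -1.7, -1.3]
opening: 0.184
6.65 grasp [0.4426 0.0445 0.0767] z ang 66.90128984195704 to go (tool) [-0.0003  0.0841  0.1666] F [-0.4 -1.7 -1.3] 0.18374111683528807 
 [[-0.    -0.92   0.392]
 [ 0.     0.392  0.92 ]
 [-1.     0.    -0.   ]]
rim 702 701 [ 0.56187703 -0.0077127 ] 0.06749768050396243 0.09583390336029106
handle 61 [0.47930908 0.02945256] 0.08425451444225464 dir [-0.42448817 -0.90543348] -115.11827038429296 from centre 155.76667165784286
grip [0.44333243 0.04564626]
ring 345 [0.54984481 0.17967288] 0.08306754791917083 dot [0.54986777 0.17927834 0.0132662 ]
ring 345 [0.54984481 0.17967288] 0.08306754791917083 dot [0.54986777 0.17927834 0.0132662 ]
ring 345 [0.54984481 0.17967288] 0.08306754791917083 dot [0.54986777 0.17927834 0.0132662 ]
```

The pan follows level, with its rim height unchanged. Remaining: tool y 0.084, z 0.167.

```bash
python3 -m crank '[{"offset":[0,0.002,0.004],"spin":0},{"offset":[0,0.003,0.006],"spin":0},{"offset":[0,0.004,0.008],"spin":0},{"offset":[0,0.004,0.008],"spin":0},{"offset":[0,0.004,0.008],"spin":0},{"offset":[0,0.004,0.008],"spin":0},{"offset":[0,0.004,0.008],"spin":0},{"offset":[0,0.004,0.008],"spin":0},{"offset":[0,0.004,0.008],"spin":0},{"offset":[0,0.004,0.008],"spin":0},{"offset":[0,0.004,0.008],"spin":0},{"offset":[0,0.004,0.008],"spin":0}]'
python3 -m crank '[{"offset":[0,0.004,0.008],"spin":0},{"offset":[0,0.004,0.008],"spin":0},{"offset":[0,0.004,0.008],"spin":0},{"offset":[0,0.004,0.008],"spin":0},{"offset":[0,0.004,0.008],"spin":0},{"offset":[0,0.004,0.008],"spin":0},{"offset":[0,0.004,0.008],"spin":0},{"offset":[0,0.004,0.008],"spin":0},{"offset":[0,0.003,0.006],"spin":0},{"offset":[0,0.002,0.004],"spin":0},{"offset":[0,0.001,0.002],"spin":0},{"offset":[0,0,0],"spin":0}]'
python3 e.py 0.4306 0.2307 0.077; python3 m.py 2>/dev/null
```

```text
time_s: 7.95
position: [0.4366, 0.1451, 0.2407]
tcp_rot: [[-0.0, -0.92, 0.393], [-0.0, 0.393, 0.92], [-1.0, 0.0, -0.0]]
force: [0.6, -1.4, -2.0]
opening: 0.177
time_s: 9.15
position: [0.4315, 0.2295, 0.2407]
tcp_rot: [[-0.0, -0.92, 0.393], [0.0, 0.393, 0.92], [-1.0, 0.0, -0.0]]
force: [-0.6, -0.8, -0.8]
opening: 0.181
9.15 grasp [0.4314 0.2295 0.0767] z ang 66.88001864983273 to go (tool) [-0.0003  0.0012  0.0008] F [-0.6 -0.8 -0.8] 0.1814891266420959 
 [[-0.    -0.92   0.393]
 [ 0.     0.393  0.92 ]
 [-1.     0.    -0.   ]]
rim 779 778 [0.55089298 0.17697862] 0.06755012461910592 0.09577773651246467
handle 119 [0.46467769 0.21588507] 0.08289676134157684 dir [-0.55173675  0.83401832] 123.48624317219084 from centre 155.71172957286655
grip [0.4323996  0.23045123]
ring 6 [0.47184752 0.19683749] 0.005788867685571476 dot [nan nan nan]
ring 0 [0. 0.] 0.0 dot [0.46818703 0.19251999 0.01189379]
ring 0 [0. 0.] 0.0 dot [nan nan nan]
```

About 2.7 mm short, so I'll nudge it, open and retreat straight up.

```bash
python3 -m crank '[{"offset":[0,0.001,0.001],"spin":0},{"offset":[0,0.001,0.001],"spin":0},{"offset":[0,0,0],"spin":0},{"offset":[0,0,0],"spin":0}]'
python3 -m crank '[{"offset":[0,0,0],"spin":0},{"offset":[0,0,0],"spin":0},{"offset":[0,0,0],"spin":0},{"offset":[0,0,0],"spin":0},{"offset":[0,0,0],"spin":0},{"offset":[0,0,0],"spin":0},{"offset":[0,0,0],"spin":0},{"offset":[0,0,0],"spin":0},{"offset":[0,0,0],"spin":0},{"offset":[0,0,0],"spin":0}]' 0.087
python3 -m crank '[{"offset":[-0.008,0,0],"spin":0},{"offset":[-0.012,0,0],"spin":0},{"offset":[-0.015,0,0],"spin":0},{"offset":[-0.015,0,0],"spin":0},{"offset":[-0.015,0,0],"spin":0},{"offset":[-0.015,0,0],"spin":0},{"offset":[-0.015,0,0],"spin":0},{"offset":[-0.015,0,0],"spin":0},{"offset":[-0.015,0,0],"spin":0},{"offset":[-0.015,0,0],"spin":0},{"offset":[0,0,0],"spin":0},{"offset":[0,0,0],"spin":0}]'
python3 m.py 2>/dev/null
python3 - <<'E'
from h import *
for n in("top","scene"): cv2.imwrite(f"pics/{n}9.png",bot.capture(n)["pixels"])
E
```

```text
time_s: 9.65
position: [0.4308, 0.2318, 0.2407]
tcp_rot: [[0.0, -0.92, 0.393], [0.0, 0.393, 0.92], [-1.0, -0.0, 0.0]]
force: [0.5, -2.8, -2.3]
opening: 0.179
time_s: 10.65
position: [0.4306, 0.2319, 0.2407]
tcp_rot: [[-0.0, -0.92, 0.393], [-0.0, 0.393, 0.92], [-1.0, 0.0, -0.0]]
force: [-0.1, -0.5, -0.3]
opening: 0.969
time_s: 11.85
position: [0.4304, 0.2318, 0.3814]
tcp_rot: [[0.001, -0.92, 0.393], [0.0, 0.393, 0.92], [-1.0, -0.001, 0.001]]
force: [0.3, 0.1, -0.3]
opening: 0.996
rim 784 784 [0.55022442 0.17919153] 0.06760014598529555 0.0957063638216116
handle 333 [0.4488202  0.22425937] 0.08365153802921506 dir [-0.88172212  0.47176912] 151.85080484979903 from centre 156.03784390354662
grip [0.43142861 0.23198884]
ring 60 [0.5364128  0.16278937] 0.07574393668039452 dot [nan nan nan]
ring 80 [0.54845285 0.1781866 ] 0.08213561024931708 dot [nan nan nan]
ring 93 [0.54876975 0.17780315] 0.08250881783172502 dot [nan nan nan]
```

View pics/top9.png

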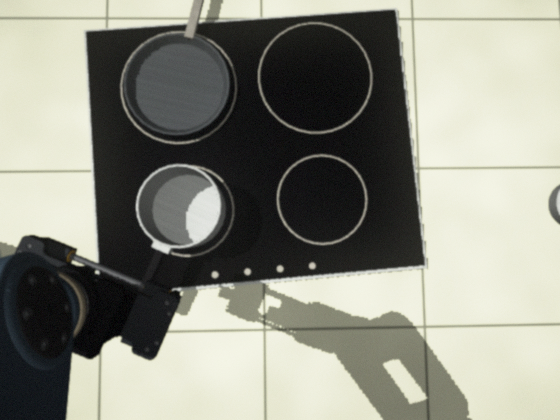

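View pics/scene9.png

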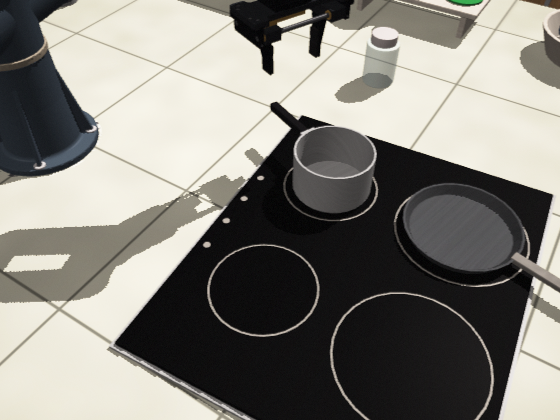

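The top view shows the pan's rim at (180,207), leaning outward only by parallax over the ring at (188,210). The scene view shows it inside the outer circle at (332,188), with the gripper clear above it. I'll hand in.

```bash
python3 -c "
from rig import bot
print(bot.hand_in())"
```

```text
the job is handed in; nothing more can be done
None
```

The saucepan now stands on the simmer ring and the job is handed in; no verdict was reported. I gripped the handle from above, slid the pan flat for about 255 mm, nudged it the last 2.7 mm, opened the fingers and rose straight up. That took about 12 s.

**Centring:** the last rim fit puts the pan at (0.5502, 0.1792) m. The ring, measured before the pan covered it, was at (0.5499, 0.1797), so the error is about 0.5 mm. The camera calibration adds about 2 mm of uncertainty.

**Level:** the mean rim height stayed at 96 mm from start to finish, and I saw no sign of lifting or tipping. The wrist force readings between moves were only a few newtons.

**Checks that disagreed:**
- **Ring:** refitting it at the end, with the pan covering most of it, gave (0.5488, 0.1778). That is about 2 mm off the earlier value and less reliable, but still well within the 15 mm limit.
- **Rim:** its fitted radius was 67.6 mm rather than 70 mm, as expected from fitting across the whole width of the wall.
- **Handle:** in the end picture the gripper partly hid the handle, so its direction fit (152°) differs from the one taken from the pan's centre (156°).

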